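Layer a brooch and hold the loupe in focus over it

TASK

Lay the copper disc flat inside the black circle on the inspection plate, then lay the smaller blue disc flat and centred on top of it, with none of it hanging over the copper's edge, and let go of both. Then pick up the loupe and hold it level and still, right way up, with the middle of its lens over the middle of the stack and at the height of the red pointer on the post. Finish while still holding it there, with the robot and loupe clear of the stack and stage; leave the red pointer where it is set and the other things on the table alone.

Things in the scene. Friction and masses are not known exactly. Their poses are not given: they have to be found in the camera images.
- stage: fixed inspection stage: dark steel base 200 x 120 x 12 mm with a round bright, nearly white aluminium plate (100 mm across, 8 mm thick) on it and a steel post (10 mm thick, its top 158 mm above the table). Origin on the table under the plate's centre; the post stands 115 mm from it along the stage's +x axis; the base spans -65 to 135 mm in x and -60 to 60 mm in y
- plate_top (a point): centre of the plate's top face, 20 mm above the table, inside a thin painted black circle 60 mm across; axes as the stage
- focus_mark (a point): the mark of focal height: centre of the red collar (22 mm across, 14 mm high) on the post, level with the middle of its thin red pointer, which reaches 35 mm from the post's axis towards the plate; it is set between 100 and 145 mm above the table and slides if pushed with more than about 4 N
- copper_disc: loose copper disc, 46 mm across, 10 mm thick, 140 g, lying flat; origin at the centre of its underside
- copper_disc_center (a point): centre of the copper disc, half-way up (5 mm above its underside)
- blue_disc: loose glazed blue disc, 34 mm across, 10 mm thick, 24 g, lying flat; origin at the centre of its underside
- blue_disc_center (a point): centre of the blue disc, half-way up (5 mm above its underside)
- loupe: loose hand loupe lying flat on the table, about 80 g: brass lens ring 68 mm across and 20 mm high with a glass lens, and a straight black handle 16 mm wide and 20 mm high; origin at the underside of the ring's centre, z up; the handle runs along the loupe's -y axis from 47 to 137 mm from the lens centre
- lens_center (a point): centre of the lens, 10 mm above the loupe's underside; axes as the loupe
- loupe_grip (a point): centre of the handle's grip near the balance point, 75 mm from the lens centre along the loupe's -y axis, 10 mm above the underside; axes as the loupe
- red_cap: loose red plastic cap, 40 mm across, 12 mm high; stands upright, origin at the centre of its underside; a bystander, to be left alone
- jar: loose clear jar with a white cap, 60 mm across, 75 mm high; stands upright, origin at the centre of its underside; a bystander, to be left alone
- brush: loose brush with a yellow handle, 200 mm long, lying flat; origin at its middle on the underside, handle along its -x axis; a bystander, to be left alone
- steel_block: loose steel bench block, 50 x 50 x 25 mm, 0.5 kg; stands upright, origin at the centre of its underside; a bystander, to be left alone
- mandrel: loose black tapered mandrel, 28 mm across, 40 mm high; stands upright, origin at the centre of its underside; a bystander, to be left alone
There are look-alikes about, which are no part of the job. What is shaped like the stage but brown or green is not meant.

How it is judged:
On the way, in this order (a step that is already met when the one before it is completed fails the run):
1. the copper disc lies flat inside the circle on the plate, released (horizontal distance between copper_disc_center and plate_top below 0.008 m and z of copper_disc_center in the frame of plate_top between 0.0025 and 0.0075 m and contact force between the fingers and copper_disc below 0.1 N), for 0.2 s.
2. the blue disc lies flat and centred on the copper disc, released (all of step 1 and horizontal distance between blue_disc_center and copper_disc_center below 0.007 m and z of blue_disc_center in the frame of plate_top between 0.0125 and 0.0175 m and contact force between the fingers and blue_disc below 0.1 N), for 0.2 s.
At the end, for the whole second after the job is handed in: Copper within 8 mm of the plate's centre, blue on it within 7 mm, both let go; the loupe held by the fingers alone, still, level within 0.12 rad, lens within 12 mm of the stack's centre sideways and 7 mm of the pointer's height; robot and loupe clear of the stage (all of step 2 and horizontal distance between lens_center and blue_disc_center below 0.012 m and z of lens_center in the frame of focus_mark between -0.007 and 0.007 m and angle between lens_center's own z axis and vertical below 0.12 rad and linear speed of loupe below 0.02 m/s and contact force between the fingers and loupe above 1 N and contact force between each of loupe, the arm, the fingers and stage below 0.1 N); the arm keeps its last pose, push and grip.
It fails at once if a bystander (red cap, jar, brush, steel block or mandrel) is moved by more than 25 mm (distance of any of red_cap, jar, brush, steel_block, mandrel from where it was at the start of the episode above 0.025 m).
It fails at once if the red pointer is shifted by more than 4 mm (distance of focus_mark from where it was at the start of the episode above 0.004 m).
It also fails if it takes over 66 s, if anything falls off the work surface, if the arm or the gripper's body presses on something with over 40 N, if the wrist force passes 120 N, or if a joint passes its speed limit or range.

ROBOT

A 6-joint arm with a two-finger parallel gripper is mounted at the origin on the work surface. World frame = base frame: x ahead of the robot, y to its left, z up, the work surface at z = 0. Lengths are in m, angles in rad, forces in N, time in s.
With the tool pointing down it reaches from about 0.375 to 0.9 m from the base axis. Payload 3.1 kg.
Tool frame: the origin (TCP) lies at the very end of the fingers, on their centre line; the grasp point (between the pads) lies 19 mm behind it (manip.pinch_z is the distance from the TCP to the grasp point, in m); z points along the fingers, y is the direction in which the jaws open and shut (so a half turn about z gives the same grasp; the last joint's range is limited). The gripper opens to 85 mm and grips with 20 to 120 N. Pads are 22 mm wide; open, the fingers measure 114 mm over their backs; the gripper's body (76 mm by 85 mm) begins 54 mm behind the grasp point. The pads swing forward as they close: fully open they stand 13 mm farther back than shut.
Start: joints at [-0.178, 0.527, 1.433, -0, 1.181, -0.178], TCP at [0.625, 0, 0.231] pointing down, gripper open.
Joint ranges: [-3.08, 3.08], [-0.75, 2.2], [0.22, 2.44], [-1.43, 4.57], [0, 2.65], [-2.85, 2.85]. Speed limits (rad/s): [2.79, 2.79, 3.14, 3.14, 3.14, 3.14].

INTERFACE

Orientations are given as a unit quaternion [x, y, z, w].
In Python, from station import manip gives the robot as it stands.
- The arm moves only by the tool drive_tool, never from a script. Its argument "increments" is a list of rows, each a list of 7 numbers: the closure in counts, from 0 (fully open) to 255 (shut), then the shift along the tool's x, y, z in cm, then the turn, a rotation vector about the tool's x, y, z in rad. A call has 1 to 20 rows; each row is the pose to reach, as a shift and turn from the pose commanded when the call began, along the tool's axes at that moment; what a row does not reach only later rows make up. A row lasts 1/10 s, in which the tool goes at most 50 mm and 8.59 degrees, less where a joint would pass 70% of its speed; a pose out of reach is approached as far as the arm can. A call with a gripper value outside its range is refused whole. The fingers move at their own pace and stop on an object; "force" is the grip in N (left out, the last holds). Time passes only in rows, so rows that repeat a pose let the fingers close. It gives the time, the measured TCP pose, the force and the opening at its end, in the units of the state.
- manip.sense(): the state, without advancing time (a new reading comes with each control period).
- manip.snapshot(name): name is "scene" or "side" or "wrist"; returns the picture (420x560x3 uint8, red, green, blue); there is no depth.
- manip.camera_model(name): a dict with "mtx" (3x3 intrinsics, pixels), "k1" (the pictures are not rectified: a ray, as slopes to the right and down, at radius r is drawn at 1 + k1 r^2 times it, then the intrinsics apply), "cam_to_world" (4x4, takes a point from camera to world coordinates). Camera axes: x right, y down, z forward; pixel columns grow to the right and rows downward; lengths in m; the calibration is good to about 2 mm. A picture is of the moment at which its call begins: read the wrist's pose just before it. camera_model takes no time and is no camera call; for the wrist camera it gives the pose at the moment of the call.
- manip.sign_off(): hands the job in, once; it reports no verdict.
The state is a dict: "t": time; "q": joint angles; "qd": joint speeds; "tau": joint torques, N m; "tcp_pos": TCP position; "tool_rot": TCP orientation; "force": force on the tool from outside, world axes, zero at the start; "ft_torque": the same for the moment, N m; "finger_gap": opening from 0.0 (shut) to 1.0 (fully open).
Only numpy, scipy, OpenCV 4.12 (cv2) and the standard library are available. Lean on these libraries where they do the work, as an engineer would, in place of code of your own. Each camera call takes 0.05 s, during which the arm holds its last target. There are 200 camera calls.

## Working session

There is one attempt and no reset: what is moved stays moved. The work goes in short steps, Python scripts to look and compute and a tool call to move; the robot and the scene stay as the last step left them, time stands still between calls to the robot, and variables do not carry over. Pictures are saved under pics/ and viewed, about 8 in all and at most 12, crops included, and the job is handed in when it is done.

Besides the shell and the picture viewer there is one more tool, called after "Request:" by a JSON object that holds its "name" and its "arguments", one argument or row to a line. drive_tool: Moves the arm, as the interface text tells. Its arguments: {"type":"object","properties":{"increments":{"type":"array","items":{"type":"array","items":{"type":"number"}}},"force":{"type":"number"}},"required":["increments"]}

```bash
ls; mkdir -p pics
python3 - <<'E'
from station import manip
import cv2, numpy as np
np.set_printoptions(precision=4,suppress=True)
for n in ["scene","side","wrist"]:
    m=manip.camera_model(n)
    im=manip.snapshot(n); cv2.imwrite(f"pics/{n}0.png",im[:,:,::-1])
    print(n,m["mtx"].tolist(),m["k1"]);print(m["cam_to_world"])
print(manip.sense())
a=[cv2.imread(f"pics/{n}0.png") for n in ["scene","side"]]
E
```

```text
pics
scene [[440.40227514843303, 0.0, 274.1523805519593], [0.0, 440.40227514843303, 212.8419924595009], [0.0, 0.0, 1.0]] 0.03855914347563568
[[ 0.6474  0.6017 -0.4678  1.0957]
 [ 0.7621 -0.5207  0.3849 -0.5501]
 [-0.012  -0.6057 -0.7956  1.1215]
 [ 0.      0.      0.      1.    ]]
side [[452.7733093838584, 0.0, 275.7867178566571], [0.0, 452.7733093838584, 207.64658171257705], [0.0, 0.0, 1.0]] -0.026349497769936225
[[-0.7508 -0.4187  0.5109 -0.1133]
 [-0.6605  0.4825 -0.5752  0.6183]
 [-0.0057 -0.7694 -0.6388  0.8361]
 [ 0.      0.      0.      1.    ]]
wrist [[323.295477850453, 0.0, 279.06450047603283], [0.0, 323.295477850453, 208.46486683621796], [0.0, 0.0, 1.0]] -0.06378035737914144
[[ 1.      0.0004 -0.0022  0.6246]
 [-0.0002 -0.9651 -0.2619  0.067 ]
 [-0.0022  0.2619 -0.9651  0.3735]
 [ 0.      0.      0.      1.    ]]
{'t': 0.15, 'q': array([-0.1785,  0.5282,  1.4336, -0.    ,  1.1814, -0.1785]), 'qd': array([ 0.0015, -0.0025, -0.0032, -0.001 , -0.0021, -0.0011]), 'tau': array([  0.0012, -44.2743, -17.8276,  -0.0002,   0.0056,  -0.    ]), 'tcp_pos': array([0.6245, 0.0001, 0.2306]), 'tool_rot': array([ 0.7071,  0.7071, -0.0005, -0.0007]), 'force': array([-1.1456,  0.3004,  0.3762]), 'ft_torque': array([-0.0162, -0.0077, -0.0149]), 'finger_gap': 0.9964333204956153}
```

View pics/scene0.png

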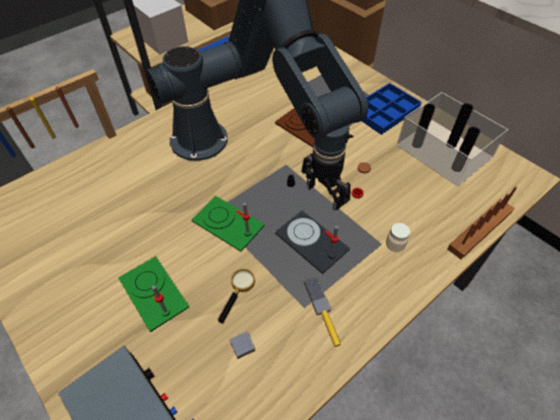

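View pics/side0.png

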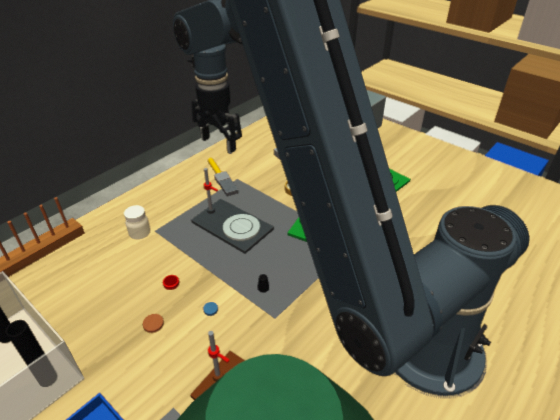

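Scene view: the real stage (dark base, white plate) is at about (304,232) with its pointer at (333,238). The copper disc is at (364,168), the red cap at (358,193) and the loupe ring at (243,281) with its handle down to (222,320). In the side view copper is at (153,323), blue at (210,309), red cap at (171,282) and the mandrel at (263,283).
Look-alikes: the stages at scene (219,215) and (147,281) are green and (300,125) is brown, so all three are out. The red cap could be taken for the copper disc.

```bash
cat > h.py <<'E'
import numpy as np, cv2
from scipy.optimize import least_squares
np.set_printoptions(precision=4,suppress=True)
def ray(m,px):
    u=np.atleast_2d(np.array(px,float)); K=np.array(m["mtx"])
    d=(u-K[:2,2])/[K[0,0],K[1,1]]
    s=d.copy()
    for _ in range(20): s=d/(1+m["k1"]*(s**2).sum(1,keepdims=True))
    T=np.array(m["cam_to_world"]); r=np.c_[s,np.ones(len(s))]@T[:3,:3].T
    return T[:3,3],r
def at_z(m,px,z):
    o,r=ray(m,px); return o+r*((z-o[2])/r[:,2])[:,None]
def proj(m,P):
    T=np.array(m["cam_to_world"]);p=(np.atleast_2d(P)-T[:3,3])@T[:3,:3]
    s=p[:,:2]/p[:,2:];s=s*(1+m["k1"]*(s**2).sum(1,keepdims=True));K=np.array(m["mtx"])
    return s*[K[0,0],K[1,1]]+K[:2,2]
def fitcircle(P):
    A=np.c_[2*P[:,:2],np.ones(len(P))];x=np.linalg.lstsq(A,(P[:,:2]**2).sum(1),rcond=None)[0]
    return x[:2],np.sqrt(x[2]+x[:2]@x[:2])
E
python3 - <<'E'
from h import *
from station import manip
ms,md=manip.camera_model("scene"),manip.camera_model("side")
for n,p,z in [("plate",(304,232),.02),("copper",(364,168),.01),("cap",(358,193),.012),("ring",(243,281),.02),("handle end",(222,320),.02),("collar",(333,238),.12),("postbase",(332,255),.012),("jar",(400,232),.075),("mandrel",(291,181),.04),("brush",(317,290),.01),("brushend",(338,343),.01),("block",(243,344),.025)]:
    print("scene",n,at_z(ms,p,z)[0])
for n,p,z in [("plate",(242,227),.02),("copper",(153,323),.01),("blue",(210,309),.01),("cap",(171,282),.012),("mandrel",(263,276),.04),("jar",(136,213),.075),("postbase",(210,210),.012),("collar",(208,186),.12)]:
    print("side",n,at_z(md,p,z)[0])
a=cv2.imread("pics/scene0.png")[160:360,180:440]; b=cv2.imread("pics/side0.png")[150:350,110:370]
c=np.hstack([cv2.resize(a,None,fx=2,fy=2.,interpolation=3),])
w=cv2.imread("pics/wrist0.png")
cv2.imwrite("pics/c1.png",np.vstack([np.hstack([cv2.resize(a,(400,308),interpolation=2),cv2.resize(b,(400,308),interpolation=2)]),np.hstack([cv2.resize(w,(389,292)),np.zeros((292,411,3),np.uint8)])]))
E
```

```text
scene plate [0.5632 0.0041 0.02  ]
scene copper [0.4964 0.3449 0.01  ]
scene cap [0.5604 0.2464 0.012 ]
scene ring [ 0.5743 -0.2394  0.02  ]
scene handle end [ 0.6296 -0.3527  0.02  ]
scene collar [0.6779 0.0001 0.12  ]
scene postbase [0.6736 0.0145 0.012 ]
scene jar [0.7694 0.1847 0.075 ]
scene mandrel [0.3963 0.0993 0.04  ]
scene brush [ 0.7267 -0.0971  0.01  ]
scene brushend [ 0.871  -0.1608  0.01  ]
scene block [ 0.7189 -0.3512  0.025 ]
side plate [0.5542 0.0039 0.02  ]
side copper [0.4892 0.3488 0.01  ]
side blue [0.4231 0.2403 0.01  ]
side cap [0.5512 0.2487 0.012 ]
side mandrel [0.3812 0.1081 0.04  ]
side jar [0.7564 0.1882 0.075 ]
side postbase [0.6799 0.0063 0.012 ]
side collar [0.6532 0.0234 0.12  ]
```

View pics/c1.png

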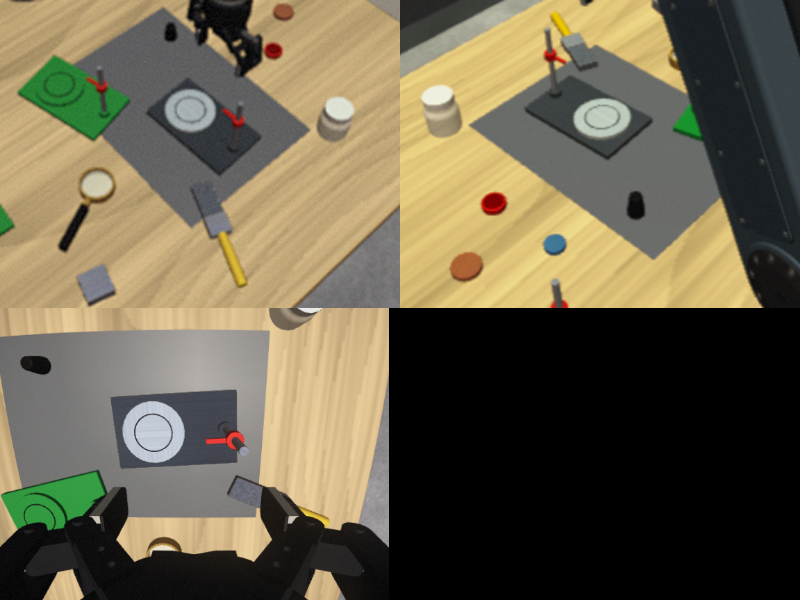

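The crop confirms the choice: white plate on a dark base, orange-brown flat copper disc, and a red hollow cap beside it. Next I'll measure by colour segmentation.

```bash
cat >> h.py <<'E'
def masks(im,kind):
    hsv=cv2.cvtColor(im,cv2.COLOR_BGR2HSV).astype(int);h,s,v=hsv[...,0],hsv[...,1],hsv[...,2]
    M={"white":(s<45)&(v>150),"red":((h<5)|(h>174))&(s>180)&(v>80),"copper":(h>4)&(h<14)&(s>110)&(v>70),"blue":(h>95)&(h<118)&(s>100)&(v>60)}[kind]
    return M.astype(np.uint8)
def blob(im,kind,near,r=30):
    m=masks(im,kind);n,l,st,c=cv2.connectedComponentsWithStats(m)
    ok=[i for i in range(1,n) if st[i,4]>25 and np.hypot(*(c[i]-near))<r]
    i=max(ok,key=lambda i:st[i,4]); return (l==i).astype(np.uint8),st[i],c[i]
def disc(m,im,kind,near,z,r=30):
    """circle fit on plane z to the outline (biased by visible side wall)"""
    b,st,c=blob(im,kind,near,r)
    cnt=max(cv2.findContours(b,cv2.RETR_EXTERNAL,cv2.CHAIN_APPROX_NONE)[0],key=cv2.contourArea)
    P=at_z(m,cv2.convexHull(cnt)[:,0,:],z); return c,*fitcircle(P)
E
python3 - <<'E'
from h import *
from station import manip
M={n:manip.camera_model(n) for n in("scene","side","wrist")}
I={n:cv2.imread(f"pics/{n}0.png") for n in M}
def t(n,k,near,z,r=30):
    try: print(n,k,*disc(M[n],I[n],k,near,z,r))
    except Exception as e: print(n,k,"fail",e)
t("scene","white",(304,232),.02);t("side","white",(242,227),.02);t("wrist","white",(221,179),.02)
t("scene","copper",(364,168),.01);t("side","copper",(153,323),.01);t("side","blue",(210,309),.01)
t("scene","red",(358,193),.012);t("side","red",(171,282),.012)
# brass ring pixel of scene handled later; red pointer
for n,near in(("scene",(333,238)),("side",(208,186)),("wrist",(325,190))):
    b,st,c=blob(I[n],"red",near,25);ys,xs=np.nonzero(b);print(n,st,c,"tip-ish",(xs.min(),ys[xs==xs.min()].mean()),(xs.max(),ys[xs==xs.max()].mean()))
    x,y,w,h=st[:4];cv2.imwrite(f"pics/red_{n}.png",cv2.resize(I[n][y-20:y+h+30,x-20:x+w+20],None,fx=6,fy=6,interpolation=2))
ims=[cv2.resize(cv2.imread(f"pics/red_{n}.png"),(266,400)) if 0 else cv2.imread(f"pics/red_{n}.png") for n in M]
H=max(i.shape[0] for i in ims);o=np.hstack([np.pad(i,((0,H-i.shape[0]),(0,0),(0,0))) for i in ims]);print(o.shape)
f=min(1,800/o.shape[1],600/o.shape[0]);cv2.imwrite("pics/red.png",cv2.resize(o,None,fx=f,fy=f))
E
```

```text
scene white [303.2996 231.2908] [0.5589 0.005 ] 0.047885338206037464
side white [240.8026 225.926 ] [0.5604 0.0022] 0.04930026202248582
wrist white [220.9279 177.0732] [0.559  0.0045] 0.04958742503222276
scene copper [363.7455 167.3545] [0.493  0.3466] 0.023119226121299477
side copper [152.6702 322.6844] [0.4906 0.3482] 0.02253001143236013
side blue [210.1172 308.2109] [0.4245 0.2382] 0.01566819753050897
scene red [357.1463 192.5244] [0.5572 0.246 ] 0.01829299582725633
side red [170.5774 281.8393] [0.5528 0.2488] 0.019704213884559466
scene [325 231  13  12  51] [331.8235 236.8039] tip-ish (np.int64(325), np.float64(231.5)) (np.int64(337), np.float64(238.0))
side [204 183  13   8  41] [208.561  186.4634] tip-ish (np.int64(204), np.float64(184.0)) (np.int64(216), np.float64(190.0))
wrist [297 177  54  26 523] [326.1358 188.8451] tip-ish (np.int64(297), np.float64(191.0)) (np.int64(350), np.float64(190.0))
(456, 1200, 3)
```

View pics/red.png

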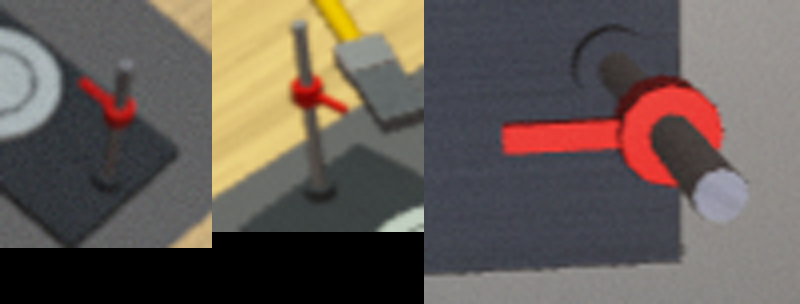

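The crops show the collar with its pointer towards the plate. The tips are at scene (325.3,231), side (217.5,190) and wrist (296.5,191.7). I'll triangulate from these.

Run:
```python
from h import *
from station import manip
M={n:manip.camera_model(n) for n in("scene","side","wrist")}
def tri(obs):
    f=lambda p:np.concatenate([(proj(M[n],p)[0]-px)*(w) for n,px,w in obs])
    r=least_squares(f,[.6,0,.1]);return r.x,r.fun
print("tip",*tri([("scene",(325.3,231),1),("side",(217.5,190),1),("wrist",(296.5,191.7),.5)]))
print("tip sc+si",*tri([("scene",(325.3,231),1),("side",(217.5,190),1)]))
# post top centre: crops
print("top",*tri([("scene",(305+125/4,211+66/4),1),("side",(184+(299-212)/4,163+28/4),1),("wrist",(277+(720-424)/4,157+196/4),.5)]))
# fit collar height with post axis vertical: centre px of collar
print("collar",*tri([("scene",(305+119/4,211+112/4),1),("side",(184+(305-212)/4,163+91/4),1),("wrist",(277+(660-424)/4,157+132/4),.5)]))
```

```text
tip [0.6389 0.0081 0.1042] [-0.6647 -0.1169 -0.9975  0.2498 -0.0461  0.2984]
tip sc+si [0.6391 0.0073 0.1045] [-0.8457  0.0218 -0.8009 -0.0047]
top [0.6742 0.0097 0.1555] [-0.4295  0.3014 -0.6162 -0.3423 -0.2269 -0.0919]
collar [0.6738 0.0101 0.1024] [-0.8379 -0.2906 -0.0535  0.2139  0.5146 -0.1629]
```

Request:
{"name": "drive_tool", "arguments": {
  "increments": [
    [0,5,-3,0,0,0,0],
    [0,10,-6,0,0,0,0],
    [0,15,-9,0,0,0,0],
    [0,20,-12,0,0,0,0],
    [0,25,-13,0,0,0,0],
    [0,27,-14,0,0,0,0],
    [0,27,-14,0,0,0,0],
    [0,27,-14,0,0,0,0],
    [0,27,-14,0,0,0,0]
  ],
  "force": 40
}}

```text
t: 1.05
tcp_pos: [0.4853, 0.2693, 0.2311]
tool_rot: [0.707, 0.707, -0.0, 0.0]
force: [-0.5, -0.3, 0.5]
finger_gap: 1.0
```

Check: the post top reads 0.1555 against a true 0.158, the pointer length is 35 mm, and the post is 115 mm from the plate. So the focus height is about 0.106. Next is the wrist view over the discs.

Run:
```python
from h import *
from station import manip
s=manip.sense();m=manip.camera_model("wrist");im=manip.snapshot("wrist")[:,:,::-1].copy();cv2.imwrite("pics/w1.png",im)
print(s["tcp_pos"])
for k,P in(("copper",(.493,.3466,.01)),("blue",(.4245,.2382,.01)),("red",(.556,.2465,.012))):
    n=proj(m,P)[0];print(k,n)
    try: print(*disc(m,im,k,n,P[2],40))
    except Exception as e: print("fail",e)
```

```text
[0.4853 0.2693 0.2311]
copper [286.201  111.0548]
[285.4825 108.2802] [0.4922 0.3492] 0.022401199792397825
blue [227.1031 207.5538]
[228.3211 206.637 ] [0.426 0.239] 0.015944180569649715
red [340.2647 201.0428]
[339.6389 198.6505] [0.5552 0.2491] 0.019367097159568143
```

View pics/w1.png

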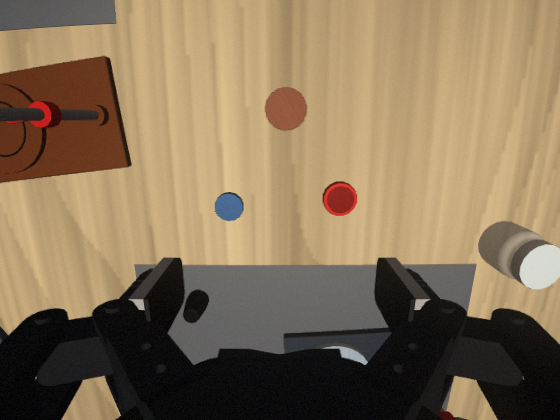

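Wrist view: copper at (285,108), blue at (228,207), red cap at (340,199), brown look-alike stage at far left. Copper measures (0.492,0.3485) in world. I'll go down over it.

Request:
{"name": "drive_tool", "arguments": {
  "increments": [
    [60,4,0.4,4,0,0,0],
    [60,7.85,0.7,8,0,0,0],
    [60,7.85,0.7,12,0,0,0],
    [60,7.85,0.7,16,0,0,0],
    [60,7.85,0.7,19.5,0,0,0],
    [60,7.85,0.7,21.5,0,0,0],
    [60,7.85,0.7,22.0,0,0,0],
    [60,7.85,0.7,22.3,0,0,0],
    [60,7.85,0.7,22.5,0,0,0],
    [60,7.85,0.7,22.5,0,0,0]
  ]
}}

```text
t: 2.1
tcp_pos: [0.4931, 0.3486, 0.0075]
tool_rot: [0.707, 0.707, 0.001, 0.0]
force: [-0.2, -0.0, 0.0]
finger_gap: 0.761
```

Run:
```python
from h import *
from station import manip
s=manip.sense();m=manip.camera_model("wrist");im=manip.snapshot("wrist")[:,:,::-1].copy();cv2.imwrite("pics/w2.png",im)
print(s["tcp_pos"],s["force"],s["finger_gap"])
n=proj(m,(.492,.3485,.01))[0];print(n)
try: print(*disc(m,im,"copper",n,.01,60))
except Exception as e: print(e)
```

```text
[0.4931 0.3486 0.0075] [-0.1702 -0.0309  0.0399] 0.7609699731456181
[276.8944 266.8825]
[277.4818 263.1374] [0.4924 0.3498] 0.02280221708480977
```

View pics/w2.png

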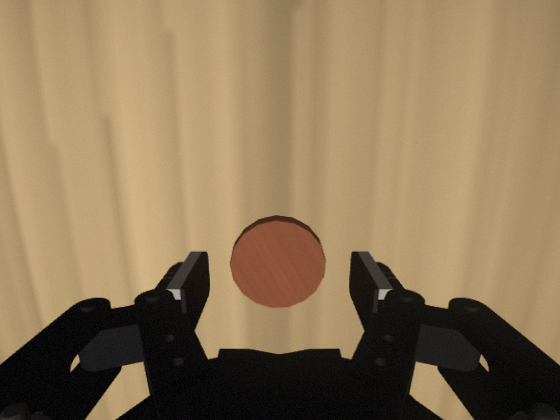

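Copper sits between the open fingers at (277,263), about 1 mm off in y. I'll go lower and watch for a touch.

Request:
{"name": "drive_tool", "arguments": {
  "increments": [
    [85,0.1,0,0.2,0,0,0],
    [85,0.1,0,0.3,0,0,0],
    [85,0.1,0,0.4,0,0,0],
    [85,0.1,0,0.5,0,0,0],
    [85,0.1,0,0.6,0,0,0],
    [85,0.1,0,0.7,0,0,0],
    [85,0.1,0,0.7,0,0,0]
  ]
}}

```text
t: 2.85
tcp_pos: [0.4918, 0.3495, -0.0009]
tool_rot: [0.707, 0.707, -0.0, -0.0]
force: [0.3, 0.1, -0.0]
finger_gap: 0.665
```

Request:
{"name": "drive_tool", "arguments": {
  "increments": [
    [100,0,0,0.1,0,0,0],
    [130,0,0,0.1,0,0,0],
    [160,0,0,0.1,0,0,0],
    [160,0,0,0.1,0,0,0],
    [160,0,0,0.1,0,0,0],
    [160,0,0,0.1,0,0,0],
    [160,0,0,-0.5,0,0,0],
    [160,0,0,-1.5,0,0,0],
    [160,0,0,-3,0,0,0],
    [160,0,0,-5,0,0,0],
    [160,0,0,-5,0,0,0],
    [160,0,0,-5,0,0,0]
  ]
}}

```text
t: 4.05
tcp_pos: [0.4924, 0.3498, 0.0503]
tool_rot: [0.707, 0.707, 0.001, 0.0]
force: [0.1, -0.3, -2.9]
finger_gap: 0.515
```

Run:
```python
from h import *
from station import manip
s=manip.sense();m=manip.camera_model("wrist");im=manip.snapshot("wrist")[:,:,::-1].copy();cv2.imwrite("pics/w3.png",im)
print(s["tcp_pos"],s["force"],s["finger_gap"])
for z in(.055,.06): print(z,*disc(m,im,"copper",(278,265),z,60))
```

```text
[0.4924 0.3498 0.0503] [ 0.0577 -0.2654 -2.8977] 0.5148384093502123
0.055 [279.0977 273.0224] [0.4924 0.3467] 0.02406869258814263
0.06 [279.0977 273.0224] [0.4924 0.3492] 0.02319900516373632
```

View pics/w3.png

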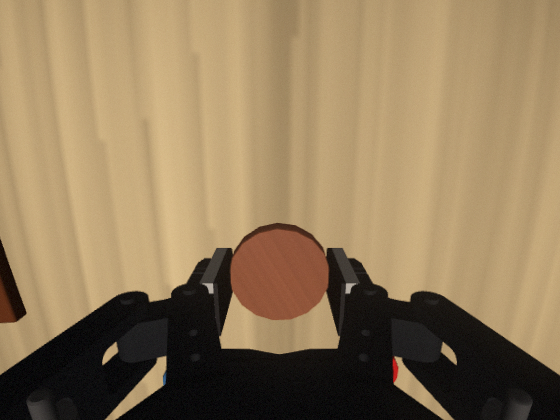

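Copper is held squarely at (279,273), with its underside about 2 mm above the TCP. Carrying it to the plate.

Request:
{"name": "drive_tool", "arguments": {
  "increments": [
    [160,0,0,-3,0,0,0],
    [160,-2,0.4,-5,0,0,0],
    [160,-6,1.2,-6,0,0,0],
    [160,-10,2,-6,0,0,0],
    [160,-14,2.8,-6,0,0,0],
    [160,-18,3.6,-6,0,0,0],
    [160,-22,4.4,-6,0,0,0],
    [160,-26,5.2,-6,0,0,0],
    [160,-30,6,-6,0,0,0],
    [160,-33,6.5,-5,0,0,0],
    [160,-34.5,6.7,-3,0,0,0],
    [160,-34.5,6.7,-1,0,0,0],
    [160,-34.5,6.7,1,0,0,0],
    [160,-34.5,6.7,2,0,0,0],
    [160,-34.5,6.7,2.5,0,0,0],
    [160,-34.5,6.7,2.5,0,0,0]
  ]
}}

```text
t: 5.7
tcp_pos: [0.5585, 0.0048, 0.0236]
tool_rot: [0.707, 0.707, -0.0, -0.001]
force: [0.5, 0.0, -1.2]
finger_gap: 0.516
```

Run:
```python
from h import *
from station import manip
s=manip.sense();m=manip.camera_model("wrist");im=manip.snapshot("wrist")[:,:,::-1].copy();cv2.imwrite("pics/w4.png",im)
print(s["tcp_pos"],s["force"],s["finger_gap"])
z=s["tcp_pos"][2]
print(*disc(m,im,"copper",(278,265),z+.0105,60))
ims={n:manip.snapshot(n)[:,:,::-1].copy() for n in("scene","side")}
for n in ims: print(n,*disc(manip.camera_model(n),ims[n],"copper",proj(manip.camera_model(n),[*s["tcp_pos"][:2],z+.01])[0],z+.0105,20))
```

```text
[0.5585 0.0048 0.0236] [ 0.512   0.0252 -1.2495] 0.5160348630783927
[278.9505 271.7209] [0.5585 0.005 ] 0.023321486610193017
scene [301.7736 228.4434] [0.5577 0.0027] 0.0203359018865805
side [238.3871 222.2097] [0.5595 0.0027] 0.02403032669225145
```

View pics/w4.png

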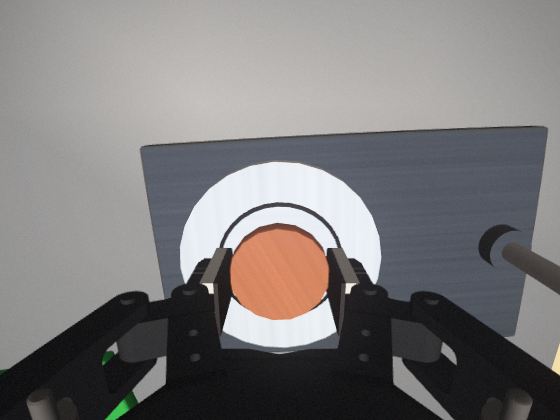

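Copper hangs over the plate about 5 mm up: disc at (279,272), plate outline 180–381 by 162–353. I'll fit the plate circle from here for a relative correction.

Run:
```python
from h import *
from station import manip
m=manip.camera_model("wrist");im=cv2.imread("pics/w4.png")
hsv=cv2.cvtColor(im,cv2.COLOR_BGR2HSV).astype(int)
# plate upper rim: for each column, transition dark base -> white
P=[]
for x in range(190,372,3):
    col=hsv[140:280,x,2]; i=np.argmax(col>190)
    if i>0: P.append((x,140+i-.5))
for y in range(215,262,4):
    r=hsv[y,150:240,2];i=np.argmax(r>190);P.append((150+i-.5,y))
    r=hsv[y,400:330:-1,2];i=np.argmax(r>190);P.append((400-i+.5,y))
W=at_z(m,P,.02)
f=least_squares(lambda p:np.hypot(W[:,0]-p[0],W[:,1]-p[1])-.05,[.559,.005],loss="soft_l1",f_scale=.001)
print(f.x,np.abs(f.fun).max(),fitcircle(W))
```

```text
[0.56   0.0035] 0.0003191121464633795 (array([0.56  , 0.0034]), np.float64(0.050088400922459995))
```

Request:
{"name": "drive_tool", "arguments": {
  "increments": [
    [160,-0.15,0.15,0.1,0,0,0],
    [160,-0.15,0.15,0.3,0,0,0],
    [160,-0.15,0.15,0.4,0,0,0],
    [160,-0.15,0.15,0.5,0,0,0],
    [160,-0.15,0.15,0.5,0,0,0],
    [160,-0.15,0.15,0.5,0,0,0]
  ]
}}

```text
t: 6.45
tcp_pos: [0.5604, 0.003, 0.0192]
tool_rot: [0.707, 0.707, -0.0, -0.0]
force: [-0.1, 0.0, -2.8]
finger_gap: 0.515
```

Request:
{"name": "drive_tool", "arguments": {
  "increments": [
    [160,0,0,0.1,0,0,0],
    [160,0,0,0.15,0,0,0],
    [160,0,0,0.15,0,0,0]
  ]
}}

```text
t: 6.75
tcp_pos: [0.5606, 0.003, 0.0185]
tool_rot: [0.707, 0.707, 0.0, 0.0]
force: [-2.0, 0.8, 4.9]
finger_gap: 0.514
```

It touches (+5 N). Releasing, backing off upward and checking.

Request:
{"name": "drive_tool", "arguments": {
  "increments": [
    [105,0,0,0.15,0,0,0],
    [80,0,0,0.15,0,0,0],
    [70,0,0,0.1,0,0,0],
    [70,0,0,0,0,0,0],
    [70,0,0,-1,0,0,0],
    [70,0,0,-4,0,0,0],
    [60,0,0,-8,0,0,0],
    [60,0,0,-12,0,0,0],
    [60,0,0,-13,0,0,0],
    [60,0,0,-13,0,0,0]
  ]
}}

```text
t: 7.75
tcp_pos: [0.5618, 0.0029, 0.1502]
tool_rot: [0.707, 0.707, 0.001, 0.002]
force: [-0.3, 0.1, 0.7]
finger_gap: 0.766
```

```bash
cat >> h.py <<'E'
def plate(m,im,near=(.56,.0035)):
    """plate rim, radius 50 at z .02: sample radially outwards for the white->dark edge"""
    v=cv2.cvtColor(im,cv2.COLOR_BGR2GRAY).astype(np.float32);P=[]
    rr=np.linspace(.042,.058,65)
    for a in np.linspace(0,2*np.pi,120,endpoint=False):
        W=np.c_[near[0]+rr*np.cos(a),near[1]+rr*np.sin(a),np.full(65,.02)]
        q=proj(m,W).astype(np.float32);l=cv2.remap(v,q[None,:,:1].reshape(1,-1),q[None,:,1:].reshape(1,-1),1)[0]
        g=-np.diff(cv2.GaussianBlur(l[None],(9,1),0)[0]);i=g.argmax()
        if l[:6].mean()>150 and l[-6:].mean()<120: P.append(W[i,:2]+.5*(W[i+1,:2]-W[i,:2]))
    P=np.array(P);f=least_squares(lambda p:np.hypot(*(P-p).T)-.05,near,loss="soft_l1",f_scale=.001)
    return f.x,len(P),np.abs(f.fun).mean()
E
python3 - <<'E'
from h import *
from station import manip
s=manip.sense();m=manip.camera_model("wrist");im=manip.snapshot("wrist")[:,:,::-1].copy();cv2.imwrite("pics/w5.png",im)
print(s["tcp_pos"],s["force"],s["finger_gap"])
print("plate",plate(m,im)); print("cu",*disc(m,im,"copper",proj(m,(.56,.0035,.03))[0],.03,40))
E
```

```text
[0.5618 0.0029 0.1502] [-0.2763  0.0794  0.6829] 0.7659784984989185
plate (array([0.5589, 0.0043]), 109, np.float64(0.0002653545965406461))
cu [276.9383 201.8337] [0.5606 0.0033] 0.022344687894917437
```

Copper lies 2 mm from the plate's centre and is released. Now the blue disc.

Request:
{"name": "drive_tool", "arguments": {
  "increments": [
    [85,4,-2.3,0,0,0,0],
    [85,8,-4.6,0,0,0,0],
    [85,12,-6.9,0,0,0,0],
    [85,16,-9.2,0,0,0,0],
    [85,20,-11.5,0,0,0,0],
    [85,23,-13.2,3,0,0,0],
    [85,23.6,-13.5,7,0,0,0],
    [85,23.6,-13.5,11,0,0,0],
    [85,23.6,-13.5,12.5,0,0,0],
    [85,23.6,-13.5,13,0,0,0],
    [85,23.6,-13.5,13,0,0,0],
    [85,23.6,-13.5,13,0,0,0]
  ]
}}

```text
t: 9.0
tcp_pos: [0.4256, 0.2389, 0.0179]
tool_rot: [0.707, 0.707, -0.0, -0.0]
force: [-0.5, 0.7, -0.5]
finger_gap: 0.671
```

Run:
```python
from h import *
from station import manip
s=manip.sense();m=manip.camera_model("wrist");im=manip.snapshot("wrist")[:,:,::-1].copy();cv2.imwrite("pics/w6.png",im)
print(s["tcp_pos"],s["force"],s["finger_gap"])
print(*disc(m,im,"blue",proj(m,(.425,.239,.01))[0],.01,60))
```

```text
[0.4256 0.2389 0.0179] [-0.5021  0.6581 -0.4854] 0.6709013237325521
[279.7692 256.948 ] [0.4259 0.2389] 0.016168573166579513
```

View pics/w6.png

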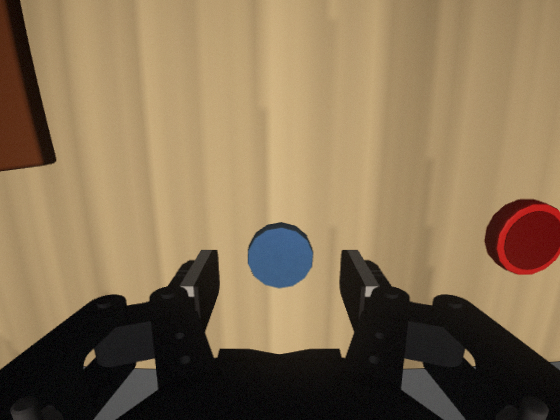

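Blue is centred between the fingers at (280,257). I'll grip it with the tips a few mm above its underside so they clear the copper when placing.

Request:
{"name": "drive_tool", "arguments": {
  "increments": [
    [85,0,0,0.6,0,0,0],
    [100,0,0,1.2,0,0,0],
    [115,0,0,1.6,0,0,0],
    [130,0,0,1.6,0,0,0],
    [150,0,0,1.6,0,0,0],
    [190,0,0,1.6,0,0,0],
    [190,0,0,1.6,0,0,0],
    [190,0,0,1.6,0,0,0],
    [190,0,0,1.6,0,0,0],
    [190,0,0,1.0,0,0,0],
    [190,0,0,-1,0,0,0],
    [190,0,0,-4,0,0,0],
    [190,0,0,-4,0,0,0],
    [190,0,0,-4,0,0,0]
  ],
  "force": 30
}}

```text
t: 10.45
tcp_pos: [0.426, 0.2392, 0.0585]
tool_rot: [0.707, 0.707, 0.001, 0.0]
force: [-1.0, 0.4, -0.3]
finger_gap: 0.374
```

Run:
```python
from h import *
from station import manip
s=manip.sense();m=manip.camera_model("wrist");im=manip.snapshot("wrist")[:,:,::-1].copy();cv2.imwrite("pics/w7.png",im)
print(s["tcp_pos"],s["force"],s["finger_gap"]);z=s["tcp_pos"][2]
for d in(.006,.008,.01): print(d,*disc(m,im,"blue",(280,262),z+d,60))
```

```text
[0.426  0.2392 0.0585] [-0.952   0.4156 -0.2697] 0.3740450986790015
0.006 [278.9878 271.1706] [0.4259 0.2381] 0.016574266292004185
0.008 [278.9878 271.1706] [0.4259 0.2391] 0.01633248706819341
0.01 [278.9878 271.1706] [0.4259 0.2401] 0.016090707844391615
```

Request:
{"name": "drive_tool", "arguments": {
  "increments": [
    [190,-1,0.6,-3,0,0,0],
    [190,-4,2.3,-6,0,0,0],
    [190,-8,4.6,-7,0,0,0],
    [190,-12,6.9,-7,0,0,0],
    [190,-16,9.1,-7,0,0,0],
    [190,-20,11.4,-7,0,0,0],
    [190,-22.5,12.8,-6,0,0,0],
    [190,-23.5,13.4,-4,0,0,0],
    [190,-23.6,13.45,-1,0,0,0],
    [190,-23.6,13.45,0.8,0,0,0],
    [190,-23.6,13.45,1.3,0,0,0],
    [190,-23.6,13.45,1.3,0,0,0],
    [190,-23.6,13.45,1.3,0,0,0]
  ]
}}

```text
t: 11.8
tcp_pos: [0.5602, 0.0032, 0.045]
tool_rot: [0.707, 0.707, 0.0, 0.0]
force: [-0.4, -0.5, 0.1]
finger_gap: 0.373
```

Run:
```python
from h import *
from station import manip
s=manip.sense();m=manip.camera_model("wrist");im=manip.snapshot("wrist")[:,:,::-1].copy();cv2.imwrite("pics/w8.png",im)
print(s["tcp_pos"],s["force"],s["finger_gap"]);z=s["tcp_pos"][2]
print(*disc(m,im,"blue",(280,268),z+.008,60))
print("plate",plate(m,im),"cu",*disc(m,im,"copper",proj(m,(.5605,.0033,.03))[0],.03,60))
ims={n:manip.snapshot(n)[:,:,::-1].copy() for n in("scene","side")}
cv2.imwrite("pics/w8c.png",np.hstack([cv2.resize(im[150:350,180:380],(400,400)),cv2.resize(ims["side"][185:255,205:275],(400,400),interpolation=2)]))
```

```text
[0.5602 0.0032 0.045 ] [-0.3665 -0.483   0.0816] 0.3732446307438836
[279.0016 270.9237] [0.5601 0.0033] 0.016504807731247934
plate (array([0.5589, 0.004 ]), 79, np.float64(0.0003685991173799591)) cu [280.0993 228.6073] [0.5605 0.0066] 0.02056844023015091
```

View pics/w8c.png

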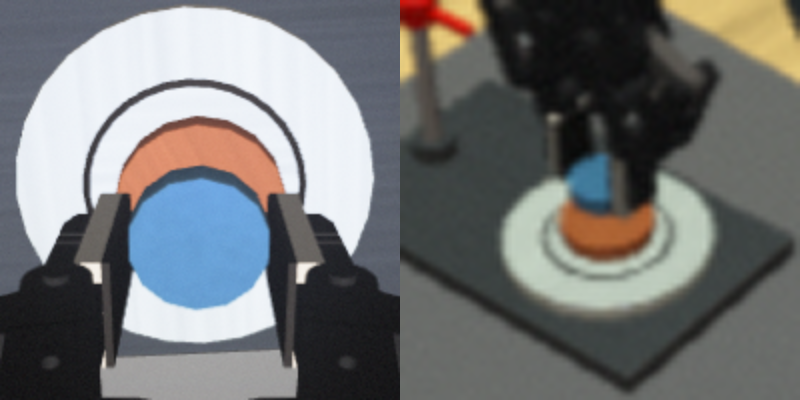

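Blue (crop centre 198,238) hangs over copper (arc 118–285), concentric in x, and the wrist fit puts the two centres within 1 mm. Lowering.

Request:
{"name": "drive_tool", "arguments": {
  "increments": [
    [190,0,0,0.6,0,0,0],
    [190,0,0,1.0,0,0,0],
    [190,0,0,1.2,0,0,0],
    [190,0,0,1.25,0,0,0],
    [190,0,0,1.25,0,0,0]
  ]
}}

```text
t: 12.45
tcp_pos: [0.5599, 0.0031, 0.0322]
tool_rot: [0.707, 0.707, -0.0, -0.0]
force: [0.5, -0.4, -0.7]
finger_gap: 0.379
```

Request:
{"name": "drive_tool", "arguments": {
  "increments": [
    [190,0,0,0.05,0,0,0],
    [190,0,0,0.1,0,0,0],
    [190,0,0,0.1,0,0,0]
  ]
}}

```text
t: 12.75
tcp_pos: [0.5601, 0.003, 0.032]
tool_rot: [0.707, 0.707, 0.0, 0.0]
force: [-1.0, -0.3, 4.3]
finger_gap: 0.376
```

Contact at the expected height (0.032). Releasing and rising.

Request:
{"name": "drive_tool", "arguments": {
  "increments": [
    [150,0,0,0.1,0,0,0],
    [130,0,0,0,0,0,0],
    [110,0,0,-0.1,0,0,0],
    [100,0,0,-0.3,0,0,0],
    [95,0,0,-1,0,0,0],
    [95,0,0,-4,0,0,0],
    [60,0,0,-8,0,0,0],
    [60,0,0,-12,0,0,0],
    [60,0,0,-13,0,0,0],
    [60,0,0,-13,0,0,0],
    [60,0,0,-13,0,0,0]
  ]
}}

```text
t: 13.85
tcp_pos: [0.5591, 0.0032, 0.1607]
tool_rot: [0.707, 0.707, -0.0, -0.001]
force: [0.1, 1.0, -0.6]
finger_gap: 0.761
```

Run:
```python
from h import *
from station import manip
s=manip.sense();m=manip.camera_model("wrist");im=manip.snapshot("wrist")[:,:,::-1].copy();cv2.imwrite("pics/w9.png",im)
print(s["tcp_pos"],s["force"],s["finger_gap"])
print("plate",plate(m,im),"cu",*disc(m,im,"copper",proj(m,(.5605,.0033,.03))[0],.03,40));print("blue",*disc(m,im,"blue",proj(m,(.5605,.0033,.04))[0],.04,40))
```

```text
[0.5591 0.0032 0.1607] [ 0.0982  0.95   -0.6158] 0.761382525846904
plate (array([0.5589, 0.0043]), 109, np.float64(0.0002598866336157511)) cu [281.9126 194.2964] [0.5605 0.0034] 0.022326039375128948
blue [280.5219 202.8441] [0.5601 0.0031] 0.016265426989236904
```

The stack is good: blue is 0.5 mm from the copper's centre and copper 1.8 mm from the plate's centre. Now to the loupe.

Request:
{"name": "drive_tool", "arguments": {
  "increments": [
    [0,0,0,-3,0,0,0],
    [0,-1,0,-6,0,0,0],
    [0,-5,0.6,-8,0,0,0],
    [0,-10,1.3,-8,0,0,0],
    [0,-15,2,-8,0,0,0],
    [0,-20,2.7,-8,0,0,0],
    [0,-25,3.4,-8,0,0,0],
    [0,-28,4,-8,0,0,0],
    [0,-30,4,-8,0,0,0],
    [0,-30,4,-8,0,0,0],
    [0,-30,4,-8,0,0,0]
  ]
}}

```text
t: 15.0
tcp_pos: [0.5991, -0.2955, 0.2398]
tool_rot: [0.707, 0.707, 0.0, -0.002]
force: [0.8, 1.2, -0.2]
finger_gap: 0.999
```

Run:
```python
from h import *
from station import manip
s=manip.sense();m=manip.camera_model("wrist");im=manip.snapshot("wrist")[:,:,::-1].copy();cv2.imwrite("pics/w10.png",im)
print(s["tcp_pos"],s["force"],s["finger_gap"],proj(m,[(.574,-.239,.02),(.607,-.306,.02),(.63,-.353,.02)]))
```

```text
[ 0.5991 -0.2955  0.2398] [ 0.7658  1.1639 -0.1734] 0.9986291838516658 [[256.8539 131.3886]
 [286.6127 191.165 ]
 [305.7993 230.0534]]
```

View pics/w10.png

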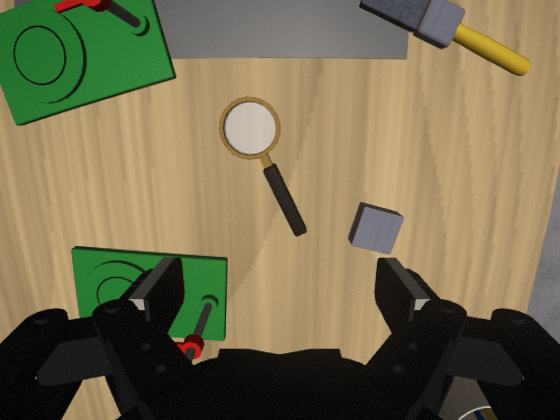

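The loupe's ring is at (250,128) with its handle running (268,165) to (301,235). The steel block is at (376,228), and a green look-alike with a tall post stands at base (210,300), which I need to check for clearance.

Run:
```python
from h import *
from station import manip
m=manip.camera_model("wrist");im=cv2.imread("pics/w10.png")
L=at_z(m,[(250,128.5)],.02)[0]
# handle: dark pixels within box
g=cv2.cvtColor(im,cv2.COLOR_BGR2GRAY);b=np.zeros_like(g);b[158:242,255:312]=g[158:242,255:312]<60
n,l,st,c=cv2.connectedComponentsWithStats(b);i=1+st[1:,4].argmax();ys,xs=np.nonzero(l==i)
W=at_z(m,np.c_[xs,ys],.018)[:,:2]
mu=W.mean(0);u,sv,vt=np.linalg.svd(W-mu,full_matrices=False);d=vt[0]*np.sign(-vt[0,1])
t=(W-mu)@d;print("handle mid",mu,"dir",d,"extent",t.min(),t.max(),"width",np.ptp((W-mu)@vt[1]))
# brass ring
hsv=cv2.cvtColor(im,cv2.COLOR_BGR2HSV).astype(int)
print("ring",L,"dist to mid",np.hypot(*(mu-L[:2])),"dir from ring",(mu-L[:2])/np.hypot(*(mu-L[:2])))
print("grip",L[:2]+.075*d, mu-.017*d)
print("yaw",np.arctan2(d[0],-d[1]))
for k,p,z in(("post base",(210,300),.012),("post top",(183,352),.158),("block far",(376,228),.025),("block corner",(358,204),.025),("green corner",(226,258),.012),("brush",(500,60),.01)):print(k,at_z(m,[p],z)[0])
```

```text
handle mid [ 0.6055 -0.3162] dir [ 0.4294 -0.9031] extent -0.043416720457657466 0.04598880365118285 width 0.016569102399632545
ring [ 0.5668 -0.2354  0.02  ] dist to mid 0.08962057846298302 dir from ring [ 0.4318 -0.902 ]
grip [ 0.599  -0.3031] [ 0.5982 -0.3009]
yaw 0.44384153656348924
post base [ 0.509  -0.4517  0.012 ]
post top [ 0.5185 -0.4138  0.158 ]
block far [ 0.7125 -0.3484  0.025 ]
block corner [ 0.6893 -0.3193  0.025 ]
green corner [ 0.5326 -0.3923  0.012 ]
brush [ 0.8438 -0.1578  0.01  ]
```

The geometry fits: handle width 16.5 mm, length 89 mm, midpoint about 90 mm from the lens. Grip is at about (0.5985,-0.302) with yaw 0.444. I'll turn and descend.

Request:
{"name": "drive_tool", "arguments": {
  "increments": [
    [60,-0.2,0,3,0,0,-0.12],
    [60,-0.4,-0.1,7,0,0,-0.24],
    [60,-0.55,-0.1,11,0,0,-0.36],
    [60,-0.55,-0.1,14,0,0,-0.444],
    [60,-0.55,-0.1,17,0,0,-0.444],
    [60,-0.55,-0.1,18,0,0,-0.444],
    [60,-0.55,-0.1,18,0,0,-0.444],
    [60,-0.55,-0.1,18,0,0,-0.444]
  ]
}}

```text
t: 15.85
tcp_pos: [0.6, -0.3021, 0.0627]
tool_rot: [0.534, 0.846, -0.0, 0.001]
force: [0.3, -0.7, 0.2]
finger_gap: 0.764
```

Run:
```python
from h import *
from station import manip
from scipy.spatial.transform import Rotation as R
s=manip.sense();m=manip.camera_model("wrist");im=manip.snapshot("wrist")[:,:,::-1].copy();cv2.imwrite("pics/w11.png",im)
print(s["tcp_pos"],s["force"],s["finger_gap"]);print(R.from_quat(s["tool_rot"]).as_matrix())
```

```text
[ 0.6    -0.3021  0.0627] [ 0.3229 -0.7062  0.1576] 0.7641940920509755
[[-0.4306  0.9026  0.0017]
 [ 0.9025  0.4306 -0.0011]
 [-0.0017  0.001  -1.    ]]
```

View pics/w11.png

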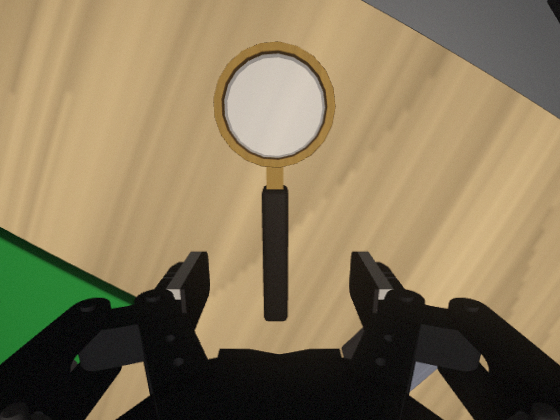

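The loupe is aligned with the fingers: ring centre (275,104), handle vertical from (275,187) to (276,321), centred between the jaws. That was my last picture; from here I use numbers only.

Run:
```python
from h import *
from station import manip
m=manip.camera_model("wrist");s=manip.sense()
im=cv2.imread("pics/w11.png")
P=[(214,104),(335.5,104),(275,41.5),(275,167)]
W=at_z(m,P,.02);L=np.array([W[:2,0].mean(),W[:2,1].mean()]);print(fitcircle(W),W)
H=at_z(m,[(275,187),(276,321)],.018)
c,r=fitcircle(W);d=(H[1]-H[0])[:2];d/=np.hypot(*d);print("handle dists",np.hypot(*(H[:,:2]-c).T),"dir",d)
t=s["tcp_pos"][:2]; print("tcp along handle",(t-c)@d,"side (along tool y)",(c+d*.075-t)@np.array([.903,.43]))
```

```text
(array([ 0.5663, -0.2363]), np.float64(0.033605737181859455)) [[ 0.5353 -0.2493  0.02  ]
 [ 0.596  -0.2205  0.02  ]
 [ 0.5521 -0.2059  0.02  ]
 [ 0.5808 -0.2666  0.02  ]]
handle dists [0.0458 0.1376] dir [ 0.4335 -0.9012]
tcp along handle 0.07453859700722731 side (along tool y) -0.0018830697483559272
```

Request:
{"name": "drive_tool", "arguments": {
  "increments": [
    [85,0,-0.15,2,0,0,0],
    [85,0,-0.15,4,0,0,0],
    [110,0,-0.15,5,0,0,0],
    [130,0,-0.15,5,0,0,0],
    [130,0,-0.15,5,0,0,0],
    [130,0,-0.15,5,0,0,0]
  ],
  "force": 60
}}

```text
t: 16.5
tcp_pos: [0.5985, -0.3037, 0.0127]
tool_rot: [0.534, 0.845, -0.0, 0.001]
force: [-0.1, 0.1, 0.1]
finger_gap: 0.488
```

Request:
{"name": "drive_tool", "arguments": {
  "increments": [
    [130,0,0,0.5,0,0,0],
    [150,0,0,0.9,0,0,0],
    [180,0,0,0.9,0,0,0],
    [210,0,0,0.9,0,0,0],
    [230,0,0,0.9,0,0,0],
    [230,0,0,0.9,0,0,0],
    [230,0,0,0.9,0,0,0],
    [230,0,0,0.9,0,0,0]
  ]
}}

```text
t: 17.3
tcp_pos: [0.5976, -0.3031, 0.0023]
tool_rot: [0.534, 0.845, -0.0, 0.0]
force: [-0.0, -0.7, -1.1]
finger_gap: 0.171
```

Gripped (about 16 mm). Lifting gently.

Request:
{"name": "drive_tool", "arguments": {
  "increments": [
    [230,0,0,-0.5,0,0,0],
    [230,0,0,-1.5,0,0,0],
    [230,0,0,-3.5,0,0,0],
    [230,0,0,-6,0,0,0],
    [230,0,0,-9,0,0,0],
    [230,0,0,-12,0,0,0],
    [230,0,0,-12.8,0,0,0],
    [230,0,0,-12.8,0,0,0],
    [230,0,0,-12.8,0,0,0]
  ]
}}

```text
t: 18.2
tcp_pos: [0.5968, -0.3025, 0.1293]
tool_rot: [0.534, 0.845, 0.0, -0.001]
force: [0.8, 0.4, -1.5]
finger_gap: 0.172
```

```bash
cat >> h.py <<'E'
def ringpts(im,m,c,z,tilt=0):
    """outer brass rim: brass-coloured mask hull near projected centre"""
    hsv=cv2.cvtColor(im,cv2.COLOR_BGR2HSV).astype(int);return hsv
E
python3 - <<'E'
from h import *
from station import manip
s=manip.sense();m=manip.camera_model("wrist");im=manip.snapshot("wrist")[:,:,::-1].copy();cv2.imwrite("pics/w12.png",im)
print(s["tcp_pos"],s["force"],s["ft_torque"],s["finger_gap"])
a=cv2.imread("pics/w11.png");h=cv2.cvtColor(a,cv2.COLOR_BGR2HSV)
print("brass hsv",h[104,218],h[104,331],h[45,275],h[163,275],"wood",h[104,180],h[200,330])
h=cv2.cvtColor(im,cv2.COLOR_BGR2HSV)
T=s["tcp_pos"]; e=np.array([-.0313,.0668]); q=proj(m,np.r_[T[:2]+e,T[2]+.0177])[0];print("expected lens top px",q)
x0,y0=q.round().astype(int)
print("row",[tuple(map(int,h[y0,x])) for x in range(x0-110,x0+111,10) if 0<=x<560])
print("col",[(y,*map(int,h[y,x0])) for y in range(max(0,y0-110),y0+110,10)])
E
```

```text
[ 0.5968 -0.3025  0.1293] [ 0.7558  0.3743 -1.5158] [ 0.0123 -0.0223  0.0125] 0.17182661289273995
brass hsv [ 19 151 152] [ 18 145 158] [ 19 152 153] [ 19 150 158] wood [ 18  97 181] [ 18  96 185]
expected lens top px [279.7488 101.8661]
row [(19, 91, 216), (18, 91, 211), (19, 133, 180), (19, 148, 167), (16, 23, 168), (18, 23, 225), (17, 24, 221), (15, 25, 226), (15, 25, 223), (19, 25, 223), (17, 24, 226), (18, 23, 226), (21, 22, 229), (20, 22, 229), (16, 23, 230), (17, 24, 227), (17, 26, 224), (16, 24, 223), (14, 23, 166), (19, 150, 177), (18, 92, 195), (19, 92, 188), (18, 93, 198)]
col [(0, 19, 92, 196), (10, 18, 152, 166), (20, 19, 134, 61), (30, 16, 20, 170), (40, 17, 24, 219), (50, 17, 24, 223), (60, 15, 25, 225), (70, 18, 25, 226), (80, 18, 25, 225), (90, 19, 24, 227), (100, 19, 24, 224), (110, 17, 24, 226), (120, 17, 21, 228), (130, 20, 24, 231), (140, 21, 21, 230), (150, 18, 24, 229), (160, 17, 24, 227), (170, 17, 24, 214), (180, 19, 145, 176), (190, 19, 148, 176), (200, 19, 148, 176), (210, 19, 152, 174)]
```

```bash
sed -i '/^def ringpts/,$d' h.py
cat >> h.py <<'E'
from scipy.spatial.transform import Rotation as R
def loupe(m,im,s):
    """pose of lens ring from its outer upper rim (radius 34): centre of upper face and normal"""
    hsv=cv2.cvtColor(im,cv2.COLOR_BGR2HSV).astype(int);br=((hsv[...,0]>14)&(hsv[...,0]<23)&(hsv[...,1]>118)).astype(np.float32)
    br=cv2.GaussianBlur(br,(3,3),0)
    Rt=R.from_quat(s["tool_rot"]).as_matrix();c0=s["tcp_pos"]+Rt@[.0738,0,-.0177]
    P=[];rad=np.linspace(.028,.042,57)
    for a in np.linspace(0,2*np.pi,180,endpoint=False):
        if abs((a-np.pi+np.pi)%(2*np.pi)-np.pi)<.35: continue   # neck towards handle (tool -x)
        W=c0+np.outer(rad,Rt@[np.cos(a),np.sin(a),0]);q=proj(m,W).astype(np.float32)
        if (q<1).any() or (q[:,0]>558).any(): continue
        l=cv2.remap(br,q[:,0].reshape(1,-1).copy(),q[:,1].reshape(1,-1).copy(),1)[0]
        i=np.nonzero(l>.5)[0]
        if len(i) and i[-1]<55: P.append(q[i[-1]])
    P=np.array(P);th=np.linspace(0,2*np.pi,720)
    ring=lambda p:proj(m,p[:3]+.034*(np.c_[np.cos(th),np.sin(th),0*th]@(R.from_rotvec([p[3],p[4],0]).as_matrix().T)))
    def f(p):
        r=ring(p);c=r.mean(0);ang=np.arctan2(*(r-c).T[::-1]);o=ang.argsort();rr=np.hypot(*(r-c).T)
        d=P-c;return np.hypot(*d.T)-np.interp(np.arctan2(d[:,1],d[:,0]),ang[o],rr[o],period=2*np.pi)
    z=least_squares(f,np.r_[c0,0,0],loss="soft_l1",f_scale=.5,x_scale=[.01,.01,.01,.1,.1])
    nrm=R.from_rotvec([*z.x[3:],0]).as_matrix()[:,2]
    return z.x[:3]-.01*nrm,nrm,c0,len(P),np.abs(z.fun).mean()
E
sed -i 's/if abs((a-np.pi+np.pi)%(2\*np.pi)-np.pi)<.35/if abs(a-np.pi)<.35/' h.py
python3 - <<'E'
from h import *
from station import manip
s=manip.sense();m=manip.camera_model("wrist");im=manip.snapshot("wrist")[:,:,::-1]
im=np.ascontiguousarray(im)
c,n,c0,k,e=loupe(m,im,s);print("lens",c,"normal",n,k,e,"rel tool",R.from_quat(s["tool_rot"]).inv().apply(c-s["tcp_pos"]), "n in tool",R.from_quat(s["tool_rot"]).inv().apply(n))
E
```

```text
lens [ 0.5647 -0.2352  0.1339] normal [-0.0038  0.0221  0.9997] 124 0.30946492924158414 rel tool [ 0.0743  0.0001 -0.005 ] n in tool [ 0.0246  0.0045 -0.9997]
```

Level within 0.025 rad. Moving over the stack.

Request:
{"name": "drive_tool", "arguments": {
  "increments": [
    [230,1,0.45,0,0,0,0],
    [230,3,1.4,0,0,0,0],
    [230,6,2.7,0,0,0,0],
    [230,9,4.1,0,0,0,0],
    [230,12,5.4,0,0,0,0],
    [230,15,6.8,0,0,0,0],
    [230,18,8.15,0,0,0,0],
    [230,20,9.1,0,0,0,0],
    [230,21.3,9.65,0,0,0,0],
    [230,21.77,9.86,0.5,0,0,0],
    [230,21.77,9.86,1.5,0,0,0],
    [230,21.77,9.86,2.5,0,0,0],
    [230,21.77,9.86,3.05,0,0,0],
    [230,21.77,9.86,3.05,0,0,0],
    [230,21.77,9.86,3.05,0,0,0],
    [230,21.77,9.86,3.05,0,0,0]
  ]
}}

```text
t: 19.9
tcp_pos: [0.5935, -0.0647, 0.1]
tool_rot: [0.534, 0.845, 0.0, 0.0]
force: [-0.2, 0.3, -0.6]
finger_gap: 0.174
```

Run:
```python
from h import *
from station import manip
s=manip.sense();M={n:manip.camera_model(n) for n in("wrist","scene","side")};I={n:np.ascontiguousarray(manip.snapshot(n)[:,:,::-1]) for n in M}
for n in I: cv2.imwrite(f"pics/end_{n}.png",I[n])
print(s["tcp_pos"],s["force"],s["finger_gap"])
c,n,c0,k,e=loupe(M["wrist"],I["wrist"],s);print("lens",c,n,k,e)
# glass/brass seen in scene and side: brass mask centroid hull fit at assumed heights
for v in("scene","side"):
    h=cv2.cvtColor(I[v],cv2.COLOR_BGR2HSV).astype(int);q=proj(M[v],c)[0]
    b=((h[...,0]>14)&(h[...,0]<24)&(h[...,1]>118));yy,xx=np.mgrid[:420,:560];b&=np.hypot(xx-q[0],yy-q[1])<30
    pts=np.c_[np.nonzero(b)[1],np.nonzero(b)[0]];print(v,"exp",q,"n",len(pts),pts.min(0),pts.max(0), "pred", proj(M[v],[[c[0]+.034*np.cos(a),c[1]+.034*np.sin(a),c[2]+z] for a in np.linspace(0,6.28,60) for z in(-.01,.01)]).min(0),proj(M[v],[[c[0]+.034*np.cos(a),c[1]+.034*np.sin(a),c[2]+z] for a in np.linspace(0,6.28,60) for z in(-.01,.01)]).max(0))
    r,st,cc=blob(I[v],"red",proj(M[v],(.665,.01,.105))[0],25);print("red",st,cc)
    for kk in("copper","blue"):
        try: print(kk,blob(I[v],kk,proj(M[v],(.56,.003,.035))[0],15)[1:])
        except Exception: print(kk,"hidden")
```

```text
[ 0.5935 -0.0647  0.1   ] [-0.2278  0.2712 -0.6419] 0.17370707446760134
lens [0.5616 0.0025 0.1046] [ 0.0152 -0.0092  0.9998] 124 0.2960116376182807
scene exp [304.4543 215.2167] n 49 [304 206] [316 231] pred [292.6043 203.8382] [316.4817 226.8199]
red [325 231  13  12  51] [331.7451 236.7843]
copper hidden
blue hidden
side exp [238.5973 201.0796] n 423 [211 172] [267 210] pred [225.0781 189.9636] [251.9442 212.5684]
red [204 183  13   8  41] [208.561  186.4634]
copper (array([233, 220,  16,  10,  70], dtype=int32), array([240.7286, 225.9714]))
blue (array([236, 217,  11,   9,  78], dtype=int32), array([240.8205, 220.6154]))
```

Everything agrees and the red pointer's pixels are unchanged. One last independent height check: compare lens and pointer in the side and scene views, using the post's known top height to remove bias.

Run:
```python
from h import *
from station import manip
M={n:manip.camera_model(n) for n in("scene","side")};s=manip.sense();print(s["tcp_pos"],s["qd"].max())
top={"scene":(336.25,227.5),"side":(205.75,170)};col={"scene":(334.75,239),"side":(207.25,185.75)};tip={"scene":(325.3,231),"side":(217.5,190)}
off={n:np.array(top[n])-proj(M[n],(.674,.0095,.158))[0] for n in M};print(off)
def tri(o):
    return least_squares(lambda p:np.concatenate([proj(M[n],p)[0]+off[n]-o[n] for n in M]),[.66,.01,.1]).x
print("collar",tri(col),"tip",tri(tip))
# lens ring outline by differencing, warm pixels only
for v in M:
    a=cv2.imread(f"pics/{v}0.png");b=cv2.imread(f"pics/end_{v}.png");h=cv2.cvtColor(b,cv2.COLOR_BGR2HSV).astype(int)
    d=np.abs(a.astype(int)-b).sum(2)>60;q=proj(M[v],(.5616,.0025,.106))[0]
    k=d&(h[...,0]>10)&(h[...,0]<28)&(h[...,1]>90);yy,xx=np.mgrid[:420,:560];k&=np.hypot(xx-q[0],yy-q[1])<22
    P=np.c_[xx[k],yy[k]]
    for z in(.098,.102,.106,.110,.114):
        th=np.linspace(0,6.28,100);E=proj(M[v],np.vstack([np.c_[.5616+.034*np.cos(th),.0025+.034*np.sin(th),0*th+z+w] for w in(-.01,.01)]))+off[v]
        print(v,z,"pred",E.min(0),E.max(0),"meas",P.min(0),P.max(0),len(P))
```

```text
[ 0.5934 -0.0644  0.1002] 0.003092302983600312
{'scene': array([0.4513, 0.2683]), 'side': array([0.6006, 1.1353])}
collar [0.676  0.0093 0.1054] tip [0.6398 0.0065 0.1075]
scene 0.098 pred [292.9958 205.509 ] [316.7924 228.4286] meas [284 205] [316 236] 66
scene 0.102 pred [293.025  204.6605] [316.882  227.6209] meas [284 205] [316 236] 66
scene 0.106 pred [293.0544 203.8078] [316.972  226.8091] meas [284 205] [316 236] 66
scene 0.11 pred [293.0839 202.9509] [317.0625 225.9933] meas [284 205] [316 236] 66
scene 0.114 pred [293.1135 202.0897] [317.1534 225.1733] meas [284 205] [316 236] 66
side 0.098 pred [225.8685 193.1144] [252.6489 215.7135] meas [226 179] [254 222] 315
side 0.102 pred [225.7485 191.9079] [252.5886 214.5156] meas [226 179] [254 222] 315
side 0.106 pred [225.6279 190.6962] [252.5281 213.3123] meas [226 179] [254 222] 315
side 0.11 pred [225.5069 189.4793] [252.4673 212.1037] meas [226 179] [254 222] 315
side 0.114 pred [225.3853 188.2571] [252.4063 210.8897] meas [226 179] [254 222] 315
```

The mark works out at about 0.106 m and the lens at 0.1046–0.107 m, well inside 7 mm. Handing in.

Run:
```python
from station import manip
s=manip.sense();print(s["t"],s["tcp_pos"],s["force"],s["finger_gap"])
print(manip.sign_off())
```

```text
20.05 [ 0.59342211 -0.06439293  0.10020812] [-0.86813945 -0.32094791 -0.28161856] 0.17296274346117163
the job is handed in; nothing more can be done
None
```

The copper disc is on the plate with the blue disc on top, both released. The loupe is held over the stack at pointer height, and I handed the job in at t = 20.05 s. No verdict was reported.

My last checks:

| What | Measured | Limit |
|---|---|---|
| Copper from plate centre | about 1.8 mm | 8 mm |
| Blue from copper centre | about 0.5 mm | 7 mm |
| Lens from stack centre, sideways | about 1.6 mm | 12 mm |
| Lens tilt | about 0.02 rad | 0.12 rad |
| Lens height | 0.1046 m by camera, about 0.1065–0.107 m from the grasp height | within 7 mm of the pointer |
| Pointer height | 0.105–0.1075 m, after correcting with the post's known top | – |

- **Pointer:** its pixels were the same before and after, so it had not moved.
- **Stack:** I measured the discs' positions before fetching the loupe. At the end the side view still showed both discs where expected, but the loupe hid them from the scene camera.
- **Inconclusive check:** outlining the lens ring in the side and scene views gave nothing usable on height, because other warm-coloured pixels got into the outline. The lens height therefore rests on the wrist camera and the grasp height.
- **Not re-measured:** I did not check the bystanders' positions at the end, and saw no sign that anything touched them.

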